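# Serve a fresh cookie with the spatula

## Task

Pick up the spatula, slide its blade under the big cookie on the baking sheet, lift the cookie on the blade and tip it gently onto the plate, so that it ends lying flat and right way up inside the plate's rim. Do not touch the cookie with the gripper, do not let it fall from high up, and leave the bowl, the cutter and the mug alone. Finally lay the spatula down flat on the table, or on the baking sheet, clear of the plate, and let go of it.

Things in the scene. Friction and masses are not known exactly. Their poses are not given: they have to be found in the camera images.
- spatula: Loose turner, 170 g, standing steadily on its flat blade. Origin: centre of the blade's underside; x to the blade's front edge, y across, z up. Blade: polished steel, 90 mm long (x -45 to 45), 76 mm wide, 2 mm thick, no rims, slippery (things slide off beyond 14 to 20 degrees of tilt). A neck 14 mm wide rises from its rear edge to the handle.
- spatula_grip (a point): Place to hold the handle: on its centre line, 90 mm behind the blade's centre, 55 mm above the blade's underside. Axes as the spatula's. The handle is a straight flat-sided black bar, level with the blade, 20 mm wide (y), 22 mm high, from 65 to 160 mm behind the blade's centre. A firm grip (about 80 N) stops it turning in the fingers.
- cookie: Loose round baked cookie, stiff, 90 mm across, 14 mm thick, about 60 g, light brown with dark chips on top. Origin: centre of its underside; z up through its top. The underside is flat out to 35 mm radius, then curves up to 4 mm above the sheet at 45 mm radius, so a blade can enter under it.
- sheet: Baking sheet, fixed, plain light metal with paper on it, 260 mm (x) by 200 mm (y). Origin: centre of its underside, on the table. A flat plate, top 4 mm above the table, open on three sides; only its +x end has a raised lip, 18 mm above the table, inner face 125 mm from the origin. The cookie, when pushed, slides up against this lip and stops.
- sheet_lip (a point): Middle of the foot of the lip's inner face, on the sheet's top surface. Axes as the sheet's.
- plate: Loose white round dinner plate, 230 mm across, 450 g. Origin: centre of its underside. The flat inner floor, about 70 mm in radius, is 5 mm above the table; from there it rises to the rim, 18 mm above the table.
- bowl: White ceramic bowl, 130 mm across, 50 mm high, a bystander. Origin: centre of its underside.
- cutter: Round steel cookie cutter, 76 mm across, 22 mm high, a bystander. Origin: centre of its underside.
- mug: Blue ceramic mug, 80 mm across, 90 mm high, handle at its +y side, a bystander. Origin: centre of its underside.
Things that resemble listed ones, but are neither listed nor needed, are in the scene too. There is more than one size of the spatula; the job needs the largest. What is meant by the cookie is not turquoise, and is the larger of those in its own colour.

How it is judged:
By the outcome, as a careful person would: the job done as asked, in the order asked, and still so for the second after the job is handed in, with the robot touching nothing.
It also fails if it takes over 67 s, if anything falls off the work surface, if the arm or the gripper's body presses on something with over 40 N, if the wrist force passes 120 N, or if a joint passes its speed limit or range.

## Robot

A 6-joint arm with a two-finger parallel gripper is mounted at the origin on the work surface. World frame = base frame: x ahead of the robot, y to its left, z up, the work surface at z = 0. Lengths are in m, angles in rad, forces in N, time in s.
With the tool pointing down it reaches from about 0.275 to 0.825 m from the base axis. Payload 4.9 kg.
Tool frame: the origin (TCP) lies midway between the tips of the shut fingers; the grasp point (between the pads) lies 19 mm behind it (grip_point_offset is the distance from the TCP to the grasp point, in m); z points along the fingers, y is the line along which they close (so a half turn about z gives the same grasp; the last joint's range is limited). The gripper opens to 85 mm and grips with 20 to 120 N. Pads are 22 mm wide; open, the fingers measure 114 mm over their backs; the gripper's body (76 mm by 85 mm) begins 54 mm behind the grasp point. The pads swing forward as they close: fully open they stand 13 mm farther back than shut.
Start: joints at [-1.273, 0.326, -0.193, 1.052, 0, 1.437], TCP at [0.23, -0.5, 0.231] pointing down, gripper open.
Joint ranges: [-2.65, 2.65], [-0.97, 1.79], [-1.3, 1.35], [-1.93, 2.1], [-1.47, 1.37], [-3.14, 3.14]. Speed limits (rad/s): [2.57, 2.57, 3.14, 3.14, 3.14, 3.14].

## Interface

Orientations are given as a rotation vector (axis times angle).
In Python, from cell import * gives the robot as it stands. Calls block until the motion is done:
- movep(position, orientation): joint-space move of the TCP to a pose.
- move_l(position, velocity=0.15, rot=None, until_force=None): straight line of the TCP; rot=None keeps the orientation; velocity is the mean speed in m/s. With until_force (N) it stops when the force on the tool has changed by that much, and returns True; else False.
- set_joints(angles): joint-space move.
- let_go() and grab(newtons=None): open the fingers fully, or close them until they stop; newtons is the grip in N (None keeps the last).
- sleep(seconds).
- ik(position, orientation): joint angles nearest the present ones, or None.
- get_state(): the state.
- grab_frame(name): name is "scene" or "top" or "wrist"; returns a dict with "img" (420x560x3 uint8, red, green, blue), "fx", "fy", "cx", "cy" (pixels), "cam_to_world" (4x4, takes a point from camera to world coordinates); the wrist camera has in their place "T_tool_cam" (4x4, takes a point from camera to tool coordinates, whose origin is the TCP and whose axes are the flange's). Camera axes: x right, y down, z forward; pixel columns grow to the right and rows downward; lengths in m; the calibration is good to about 2 mm. A picture is of the moment at which its call begins: read the wrist's pose just before it. There is no depth.
A pose or a line that the arm cannot do raises MotionError and nothing moves.
- sign_off(): hands the job in; it is judged then, once.
Trained networks look in the newest picture that a camera, given by its name, has taken for a name from the list of things; names that differ only in an ending like _2 or _b are one class to them, and where a whole thing is asked for, a point or a joint stands for the part that bears it (a point fixed in the world has none). Each returns a list of dicts, best first, with "score" (0 to 1); they miss things now and then, are a little off and sometimes report something else, mostly with a low value. They report only what shows in the picture. A call takes as long as a camera call. They do not tell look-alikes from the thing itself.
- spot_in(camera, name): "centre" ([column, row] in pixels, amid what is visible of it).
- silhouettes(camera, name): "mask" (420x560 bool, what is visible of it) and "centre" ([column, row] in pixels, amid what is visible of it).
- tip_of(camera, name): "centre" ([column, row] in pixels: a listed point, or the origin of a listed thing).
The state is a dict: "clock": time; "q": joint angles; "joint_velocities": joint speeds; "tau": joint torques, N m; "position": TCP position; "eef_rot": TCP orientation; "contact_force": force on the tool from outside, world axes, zero at the start; "wrist_torque": the same for the moment, N m; "finger_gap": opening from 0.0 (shut) to 1.0 (fully open); "grasp_force": force on a finger pad.
Only numpy, scipy, OpenCV 4.12 (cv2) and the standard library are available. Lean on these libraries where they do the work, as an engineer would, in place of code of your own. Each camera call takes 0.05 s, during which the arm holds its last target. There are 200 camera calls.

## Working session

There is one attempt and no reset: what is moved stays moved. The work goes in short steps, each a Python script; the robot and the scene stay as the last script left them, time stands still between calls to the robot, and variables do not carry over. Pictures are saved under pics/ and viewed, at most 10 in all, crops included, and the job is handed in when it is done.

```bash
mkdir -p pics; ls; cat > h.py <<'E'
from cell import *
import numpy as np, cv2
from scipy.spatial.transform import Rotation as R
def snap(cam,fn=None):
    s=get_state(); f=grab_frame(cam)
    if 'cam_to_world' in f: T=np.array(f['cam_to_world'])
    else:
        W=np.eye(4); W[:3,:3]=R.from_rotvec(s['eef_rot']).as_matrix(); W[:3,3]=s['position']
        T=W@np.array(f['T_tool_cam'])
    f['T']=T
    if fn: cv2.imwrite(fn,f['img'][:,:,::-1])
    return f
def px2w(f,c,z):
    d=f['T'][:3,:3]@np.array([(c[0]-f['cx'])/f['fx'],(c[1]-f['cy'])/f['fy'],1.])
    o=f['T'][:3,3]; return o+d*(z-o[2])/d[2]
def w2px(f,p):
    q=f['T'][:3,:3].T@(np.asarray(p)-f['T'][:3,3]); return np.array([f['cx']+f['fx']*q[0]/q[2],f['cy']+f['fy']*q[1]/q[2]])
E
python3 - <<'E'
from h import *
np.set_printoptions(precision=3,suppress=True)
Z=dict(spatula=0.0,spatula_grip=.055,cookie=.004,sheet=0,sheet_lip=.004,plate=0,bowl=0,cutter=0,mug=0)
for cam in ['scene','top']:
    f=snap(cam,f'pics/{cam}1.png'); print(cam,f['T'][:3,3])
    for n,z in Z.items():
        for d in tip_of(cam,n): print(n,round(d['score'],2),np.round(d['centre']),px2w(f,d['centre'],z)[:2])
print(get_state()['clock'])
E
```

```text
pics
scene [1.161 0.481 1.029]
spatula 0.72 [317. 281.] [0.648 0.228]
spatula 0.71 [260. 214.] [ 0.556 -0.021]
spatula 0.56 [439. 207.] [0.243 0.395]
spatula 0.56 [259. 320.] [0.817 0.168]
spatula_grip 0.96 [274. 179.] [ 0.46  -0.038]
spatula_grip 0.85 [429. 183.] [0.226 0.341]
spatula_grip 0.72 [288. 314.] [0.785 0.231]
cookie 0.94 [332. 338.] [0.758 0.337]
cookie 0.81 [344. 276.] [0.598 0.279]
cookie 0.65 [469. 263.] [0.379 0.532]
sheet 0.89 [345. 251.] [0.527 0.242]
sheet 0.18 [209. 264.] [ 0.766 -0.037]
sheet_lip 0.67 [315. 283.] [0.658 0.228]
plate 0.73 [208. 186.] [ 0.558 -0.216]
bowl 0.91 [211. 267.] [ 0.769 -0.026]
cutter 0.64 [150. 146.] [ 0.53  -0.488]
mug 0.74 [425. 296.] [0.53  0.474]
top [0.324 0.032 1.69 ]
spatula 0.91 [169. 310.] [0.234 0.391]
spatula 0.73 [294. 217.] [ 0.555 -0.031]
spatula 0.55 [239. 145.] [0.811 0.164]
spatula_grip 0.66 [182. 317.] [0.215 0.337]
spatula_grip 0.63 [302. 243.] [ 0.458 -0.056]
spatula_grip 0.63 [219. 150.] [0.776 0.227]
cookie 0.71 [194. 162.] [0.748 0.322]
cookie 0.58 [129. 264.] [0.388 0.533]
cookie 0.56 [206. 205.] [0.596 0.276]
sheet 0.89 [211. 223.] [0.531 0.259]
sheet_lip 0.82 [222. 189.] [0.65  0.221]
plate 0.84 [349. 219.] [ 0.549 -0.223]
bowl 0.68 [295. 156.] [ 0.771 -0.035]
cutter 0.68 [424. 226.] [ 0.526 -0.484]
cutter 0.62 [350. 219.] [ 0.549 -0.225]
mug 0.79 [148. 222.] [0.536 0.477]
1.0
```

```bash
python3 - <<'E'
import cv2,numpy as np
a=cv2.imread('pics/scene1.png');b=cv2.imread('pics/top1.png')
a=cv2.resize(a[120:400,110:530],(800,533)); cv2.imwrite('pics/scene1c.png',a)
b=cv2.resize(b[110:350,100:450],(800,549),interpolation=cv2.INTER_CUBIC); cv2.imwrite('pics/top1c.png',b)
E
```

```text
(no output)
```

View pics/scene1c.png

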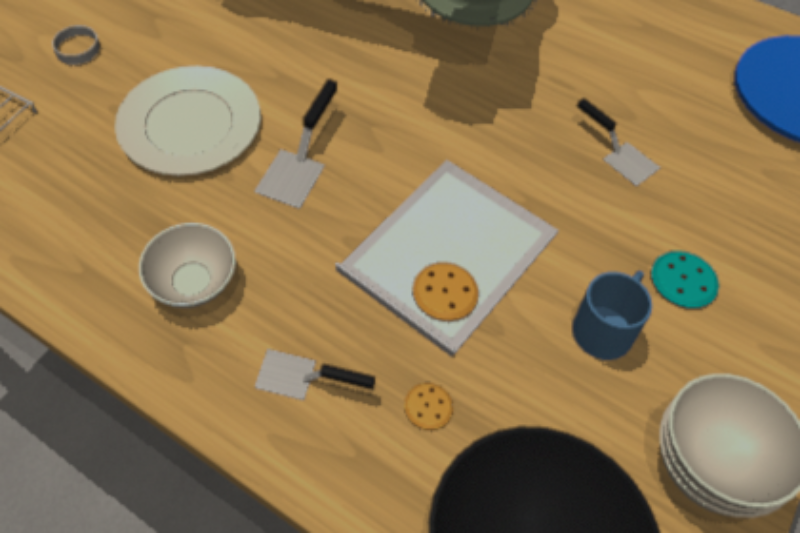

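View pics/top1c.png

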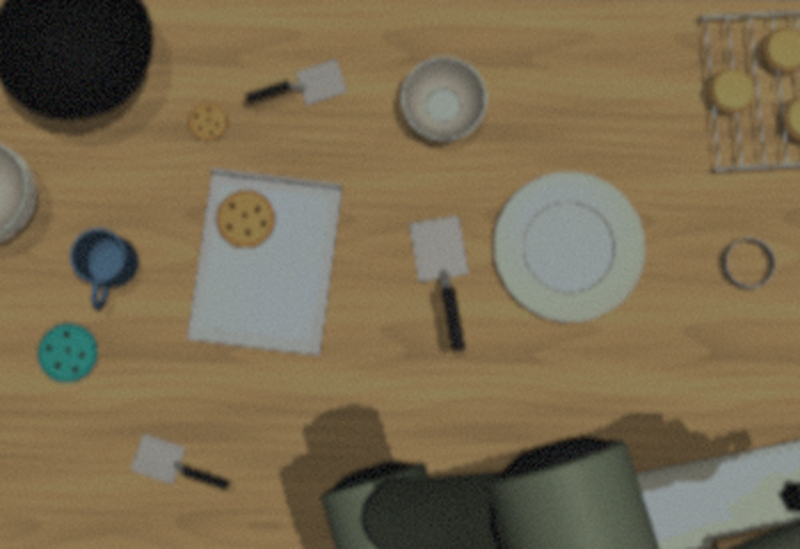

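The picture shows three spatulas: the middle one (scene px 260,214) is visibly the largest, and the two at 439,207 and 259,320 are smaller. It also shows three chipped cookies. The brown one on the sheet (344,276) is larger than the brown one at 332,338, and the turquoise one at 469,263 is excluded. The plate is at 208,186, next to the spatula. I'll confirm these close up with the wrist camera.

```bash
cat >> h.py <<'E'
def rot(yaw,pitch=0,flip=1):
    """tool rotvec for spatula heading yaw, nose-down pitch"""
    y=np.array([0,flip,0.]);z=np.array([0,0,-1.]);M=np.column_stack([np.cross(y,z),y,z])
    return (R.from_euler('z',yaw)*R.from_euler('y',pitch)*R.from_matrix(M)).as_rotvec()
E
python3 - <<'E'
from h import *
np.set_printoptions(precision=3,suppress=True)
f=snap('top')
print([ (round(m['score'],2),m['mask'].sum()) for m in silhouettes('top','spatula')],[ (round(m['score'],2),m['mask'].sum(),m['centre']) for m in silhouettes('top','cookie')])
for fl in (1,-1):
    for p,y,pi in [((.46,-.05,.3),.2,0),((.5,.25,.1),-.13,0),((.47,-.19,.1),-.38,.5)]:
        print(fl,ik(p,rot(y,pi,fl)))
for name,p in [('a',(.46,-.05,.33)),('b',(.5,.25,.33))]:
    for fl in (1,-1):
        if ik(p,rot(0,0,fl)) is not None: break
    movep(p,rot(0,0,fl)); s=get_state()
    f=snap('wrist',f'pics/w{name}.png'); print(s['clock'],fl,f['T'][:3,3])
    Z=dict(spatula=0.0,spatula_grip=.055,plate=0) if name=='a' else dict(cookie=.004,sheet=0,sheet_lip=.004)
    for n,z in Z.items():
        for d in tip_of('wrist',n): print(n,round(d['score'],2),np.round(d['centre']),px2w(f,d['centre'],z)[:2])
        for d in silhouettes('wrist',n)[:3]:
            if n in('sheet_lip','spatula_grip'):continue
            zt=dict(cookie=.010,sheet=.004,spatula=.03,plate=.015)[n]
            c=max(cv2.findContours(d['mask'].astype(np.uint8),0,1)[0],key=len)[:,0]
            P=np.array([px2w(f,q,zt)[:2] for q in c],np.float32)
            r=cv2.minAreaRect(P); print('  mask',n,round(d['score'],2),r,'box',cv2.boundingRect(c), cv2.boxPoints(r).tolist())
E
python3 - <<'E'
import cv2,numpy as np
cv2.imwrite('pics/wab.png',cv2.resize(np.hstack([cv2.imread('pics/wa.png'),cv2.imread('pics/wb.png')]),(800,300)))
E
```

```text
[(0.66, np.int64(374)), (0.59, np.int64(766)), (0.54, np.int64(1035))] [(0.84, np.int64(521), [206.3, 204.6]), (0.74, np.int64(233), [190.8, 161.6]), (0.73, np.int64(516), [130.3, 263.8])]
1 [-0.268  0.123 -0.278  1.169  0.    -0.468]
1 [ 0.332  0.463 -0.349  0.758  0.     0.462]
1 [-0.496  0.764  0.062  1.366 -0.056 -0.102]
-1 [-0.268  0.123 -0.278  1.169  0.     2.674]
-1 [ 0.332  0.463 -0.349  0.758  0.    -2.68 ]
-1 [-0.496  0.764  0.062  1.366 -0.056  3.039]
3.0167 1 [ 0.381 -0.051  0.472]
spatula 0.85 [294. 217.] [ 0.549 -0.023]
spatula 0.63 [400. 353.] [0.803 0.167]
spatula 0.33 [167. 219.] [ 0.552 -0.218]
  mask spatula 0.89 ((0.4876999258995056, -0.032699503004550934), (0.19172953069210052, 0.07290008664131165), 11.205857276916504) box (268, 111, 58, 137) [[0.3865792751312256, -0.01557421125471592], [0.40074628591537476, -0.08708447962999344], [0.5888205766677856, -0.0498247966170311], [0.5746535658836365, 0.02168547362089157]]
  mask spatula 0.44 ((0.7808082103729248, 0.1265193372964859), (0.035874661058187485, 0.022802678868174553), 17.966642379760742) box (376, 346, 15, 2
[... 1415 characters left out ...]
5205994), (0.08883943408727646, 0.08982104808092117), 47.4494514465332) box (458, 39, 71, 74) [[0.32708752155303955, 0.5296814441680908], [0.3932569622993469, 0.4689408838748932], [0.4533337950706482, 0.5343872308731079], [0.3871643543243408, 0.5951278209686279]]
sheet 0.58 [273. 177.] [0.527 0.243]
sheet 0.53 [263. 254.] [0.65  0.227]
  mask sheet 0.61 ((0.5314930081367493, 0.24157282710075378), (0.20331501960754395, 0.26920774579048157), 83.2394027709961) box (198, 76, 160, 193) [[0.38585782051086426, 0.15646788477897644], [0.6531937122344971, 0.1247764527797699], [0.6771281957626343, 0.32667776942253113], [0.40979230403900146, 0.35836920142173767]]
sheet_lip 0.91 [267. 255.] [0.65  0.234]
```

View pics/wab.png

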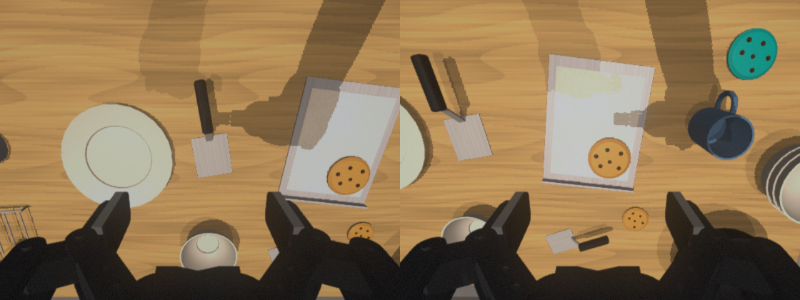

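The close-up confirms it: the largest spatula is centre-left (blade at full-picture px 294,217), and the cookie on the sheet measures 89 mm against 57 mm for the other brown one. The spatula and plate show clearly too. Next I'll measure the spatula's yaw and blade size close up.

```bash
python3 - <<'E'
from h import *
np.set_printoptions(precision=4,suppress=True)
movep((.47,-.045,.2),rot(.2))
f=snap('wrist','pics/wc.png'); print(get_state()['clock'])
for n,z in dict(spatula=0.0,spatula_grip=.055).items():
    for d in tip_of('wrist',n)[:2]: print(n,round(d['score'],2),np.round(d['centre']),px2w(f,d['centre'],z)[:2])
m=silhouettes('wrist','spatula')[0]['mask']; g=cv2.cvtColor(f['img'],cv2.COLOR_RGB2GRAY)
for nm,mm,z in [('blade',m&(g>110),.002),('handle',m&(g<60),.066)]:
    mm=cv2.morphologyEx(mm.astype(np.uint8),cv2.MORPH_OPEN,np.ones((9,9)))
    cs=cv2.findContours(mm,0,1)[0]
    c=max(cs,key=cv2.contourArea)[:,0]; P=np.array([px2w(f,q,z)[:2] for q in c],np.float32)
    print(nm,cv2.minAreaRect(P))
    o=f['img'][:,:,::-1].copy() if nm=='blade' else o; cv2.drawContours(o,[c[:,None]],-1,(0,0,255),1)
cv2.imwrite('pics/wc2.png',o)
E
```

```text
6.1583
spatula 0.77 [285. 248.] [ 0.5475 -0.0189]
spatula_grip 0.74 [509. 326.] [0.5633 0.2208]
spatula_grip 0.66 [288. 183.] [ 0.4598 -0.0361]
blade ((0.5487834811210632, -0.020436495542526245), (0.08934814482927322, 0.07465820759534836), 10.021812438964844)
handle ((0.4382026493549347, -0.04032707214355469), (0.09186861664056778, 0.01871003955602646), 9.897293090820312)
```

View pics/wc2.png

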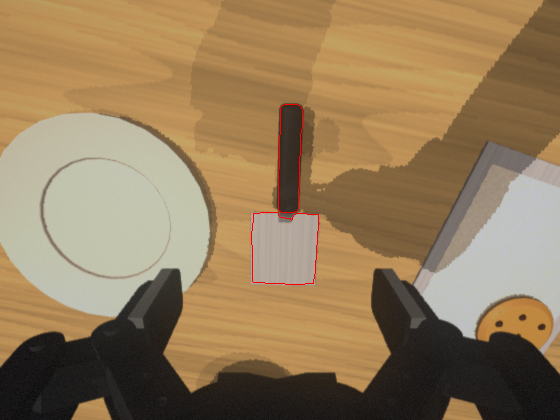

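```bash
python3 - <<'E'
from h import *
np.set_printoptions(precision=4,suppress=True)
y=np.radians(10); p=np.array([.4602,-.036,.036])
movep(p+[0,0,.07],rot(y)); move_l(p,velocity=.1); grab(85); s=get_state(); print(s['clock'],s['finger_gap'],s['grasp_force'],s['position'],s['contact_force'])
move_l(p+[0,0,.11]); s=get_state(); print(s['clock'],s['finger_gap'],s['grasp_force'],s['contact_force'],s['wrist_torque'])
f=snap('wrist'); z=.11
m=silhouettes('wrist','spatula')[0]['mask']; g=cv2.cvtColor(f['img'],cv2.COLOR_RGB2GRAY)
mm=cv2.morphologyEx((m&(g>110)).astype(np.uint8),cv2.MORPH_OPEN,np.ones((9,9)))
c=max(cv2.findContours(mm,0,1)[0],key=cv2.contourArea)[:,0]
print(cv2.minAreaRect(np.array([px2w(f,q,z+.002)[:2] for q in c],np.float32)))
T=R.from_rotvec(s['eef_rot']).as_matrix(); print(T)
E
```

```text
8.2417 0.21914797338006772 82.86570310592651 [ 0.4603 -0.036   0.0363] [-1.3971 -0.3991  4.5674]
9.125 0.21817039788500808 82.94307589530945 [ 0.0905 -0.1236 -2.5915] [-0.0236  0.1318 -0.024 ]
((0.5427987575531006, -0.02153467945754528), (0.023916583508253098, 0.040901489555835724), 12.640045166015625)
[[-0.9848 -0.1737 -0.0016]
 [-0.1737  0.9848  0.0004]
 [ 0.0015  0.0006 -1.    ]]
```

```bash
cat >> h.py <<'E'
YS=-.118; U=np.array([np.cos(YS),np.sin(YS),0]); N=np.array([-U[1],U[0],0])
LIP=np.array([.651,.229,0]); COOK=np.array([.5913,.2743,0]); LAT=(COOK-LIP)@N
def pose(F,yaw,pitch):
    """TCP pose for the blade's front-edge underside midpoint F"""
    return F+(R.from_euler('z',yaw)*R.from_euler('y',pitch)).apply([-.135,0,.036]), rot(yaw,pitch)
def S(a,z): return LIP+a*U+LAT*N+[0,0,z]
def st(): s=get_state(); print(round(s['clock'],2),np.round(s['position'],4),np.round(s['contact_force'],2),np.round(s['wrist_torque'],2),round(s['finger_gap'],3))
E
python3 - <<'E'
from h import *
print((COOK-LIP)@U,LAT)
pt=np.radians(4)
p,r=pose(S(-.14,.03),YS,pt); movep(p,r); st()
p,r=pose(S(-.14,.002),YS,pt); print(move_l(p,velocity=.02,until_force=3)); st()
q=np.array(get_state()['position']); print('front edge z',(q-pose(np.zeros(3),YS,pt)[0])[2])
f=snap('scene'); print(get_state()['clock'])
cv2.imwrite('pics/s2.png',cv2.resize(f['img'][180:320,240:450,::-1],(780,520),interpolation=cv2.INTER_CUBIC))
E
```

```text
-0.06461785438900834 0.037956723965075156
10.54 [0.3857 0.2982 0.0753] [ 0.67 -0.73 -1.29] [-0.02 -0.04  0.06] 0.219
True
11.74 [0.3849 0.2987 0.0487] [0.57 0.52 2.61] [ 0.06 -0.43 -0.  ] 0.218
front edge z 0.0034115446037586983
11.7917
```

View pics/s2.png

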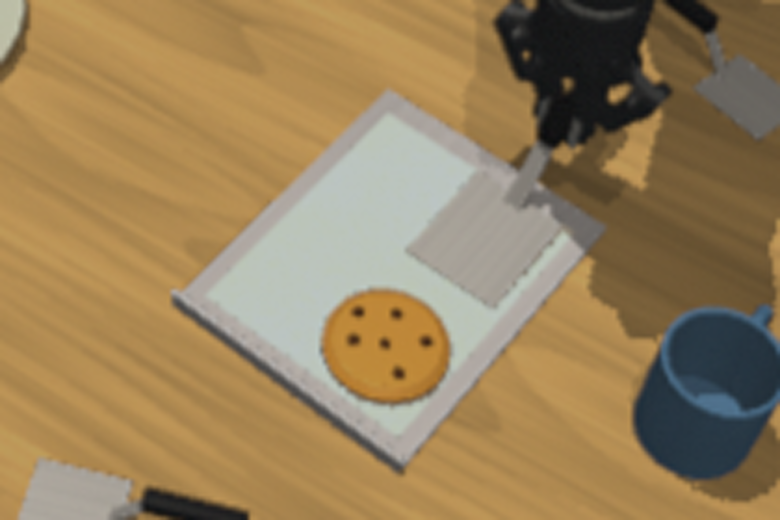

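The blade (450,278) rests on the sheet in front of the cookie (385,345), aligned with it and parallel to the lip. Next I'll slide it in.

```bash
python3 - <<'E'
from h import *
pt=np.radians(4); zt=get_state()['position'][2]-pose(np.zeros(3),YS,pt)[0][2]
for a in (-.09,-.06,-.03,-.006):
    hit=move_l(pose(S(a,zt),YS,pt)[0],velocity=.06,until_force=15); print(a,hit); st()
    if hit: break
f=snap('scene'); print(get_state()['clock'])
cv2.imwrite('pics/s3.png',cv2.resize(f['img'][180:320,240:450,::-1],(780,520),interpolation=cv2.INTER_CUBIC))
E
```

```text
-0.09 False
12.79 [0.4351 0.2928 0.0488] [-0.31 -0.72  3.16] [-0.03 -0.43 -0.13] 0.222
-0.06 False
13.44 [0.4653 0.2893 0.0488] [1.94 0.35 2.18] [ 0.04 -0.74 -0.01] 0.222
-0.03 False
14.09 [0.4944 0.2858 0.0488] [-1.03  0.38  4.32] [ 0.07 -0.37  0.06] 0.217
-0.006 False
14.64 [0.5174 0.2831 0.0487] [-3.5   0.01  5.06] [ 0.11  0.03 -0.02] 0.217
14.6917
```

View pics/s3.png

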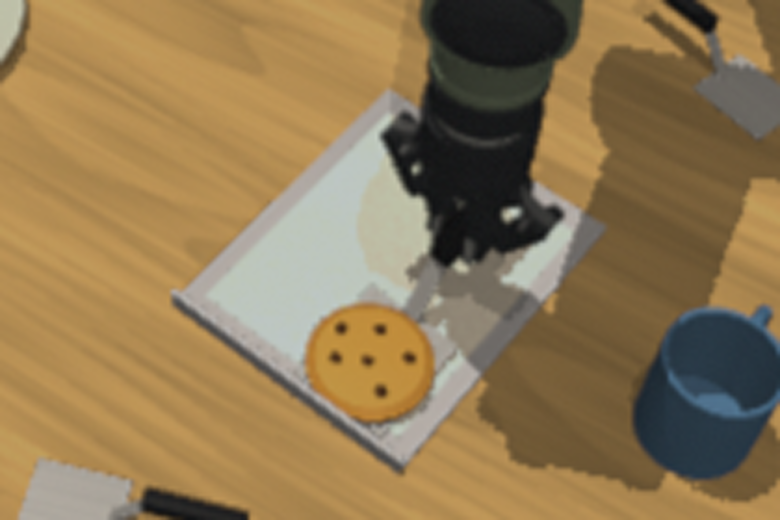

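```bash
python3 - <<'E'
from h import *
pt=np.radians(4); zt=get_state()['position'][2]-pose(np.zeros(3),YS,pt)[0][2]
print(move_l(pose(S(.003,zt),YS,pt)[0],velocity=.03,until_force=6)); st()
a=(np.array(get_state()['position'])-pose(S(0,zt),YS,pt)[0])@U; print(a)
p,r=pose(S(a-.002,.008),YS,-np.radians(3)); move_l(p,velocity=.02,rot=r); st()
p,r=pose(S(a-.012,.03),YS,-np.radians(5)); move_l(p,velocity=.03,rot=r); st()
p,r=pose(S(a-.03,.11),YS,-np.radians(5)); move_l(p,velocity=.06,rot=r); st()
f=snap('scene')
for d in silhouettes('scene','cookie')[:2]: print(d['score'],d['centre'])
print(get_state()['clock'])
cv2.imwrite('pics/s4.png',cv2.resize(f['img'][120:330,210:490,::-1],(800,600),interpolation=cv2.INTER_CUBIC))
E
```

```text
True
14.9 [0.5173 0.2831 0.0488] [-2.91 -1.29  5.52] [-0.   -0.33  0.01] 0.222
-0.006951467684540005
15.72 [0.5109 0.2835 0.0376] [-3.15 -0.98  9.35] [-0.36  0.22 -0.11] 0.223
16.56 [0.5001 0.2852 0.0541] [-0.59 -0.76 -1.34] [ 0.03  0.3  -0.02] 0.216
18.07 [0.4819 0.2871 0.1336] [-0.13 -0.15 -2.76] [ 0.01  0.28 -0.05] 0.218
0.98 [470.9, 264.3]
0.85 [332.6, 337.1]
18.175
```

View pics/s4.png

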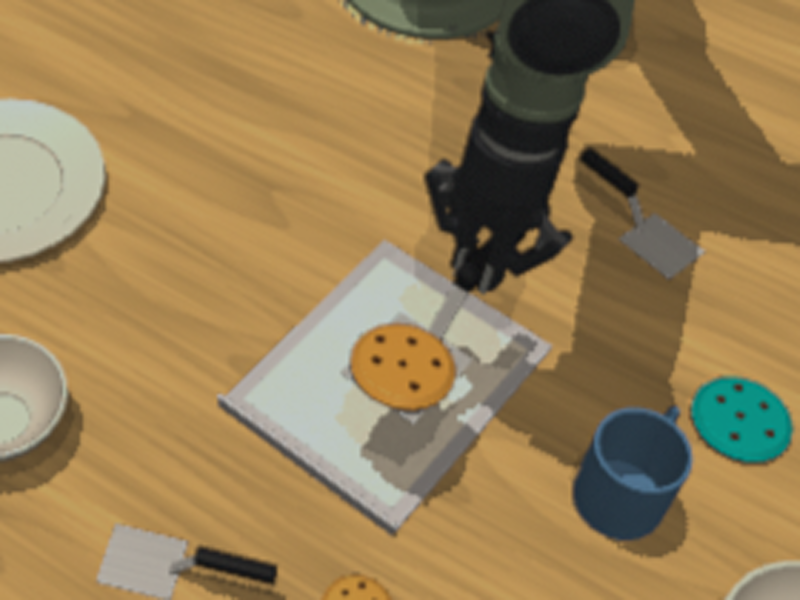

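The cookie lies centred on the blade (402,366) and clear of the sheet. Next I'll carry it to the plate and tip it.

```bash
cat >> h.py <<'E'
C=np.array([.550,-.216,0]); YP=-.38; V=np.array([np.cos(YP),np.sin(YP),0])
def go(a,z,deg,v): p,r=pose(C+a*V+[0,0,z],YP,np.radians(deg)); move_l(p,velocity=v,rot=r)
E
python3 - <<'E'
from h import *
go(.03,.11,-4,.14); st()
f=snap('scene'); 
go(.03,.03,0,.06); go(.03,.009,8,.04); st()
for d in (12,15,18,21): go(.03,.007,d,.04)
st(); sleep(.3)
g=snap('scene'); print(get_state()['clock'])
o=[cv2.resize(x['img'][120:260,130:330,::-1],(400,280),interpolation=cv2.INTER_CUBIC) for x in (f,g)]
cv2.imwrite('pics/s5.png',np.hstack(o))
E
```

```text
21.64 [ 0.4504 -0.1759  0.1365] [-0.45  0.47 -2.98] [0.08 0.29 0.01] 0.216
23.33 [ 0.4596 -0.18    0.0632] [ 0.07 -0.43 -2.72] [-0.08 -0.02 -0.04] 0.219
24.68 [ 0.4727 -0.1851  0.0885] [ 0.4  -0.68 -3.01] [-0.13 -0.34  0.05] 0.222
25.0333
```

View pics/s5.png

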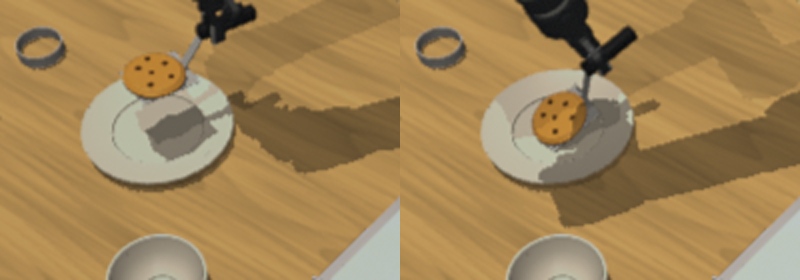

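The cookie is tilted over the middle of the plate floor, with its front edge down at about (555,140) in the right panel. I'll add a little tilt, retract partway and check.

```bash
python3 - <<'E'
from h import *
go(.03,.007,25,.04); sleep(.3)
f=snap('scene'); go(-.01,.007,25,.04); st()
g=snap('scene'); print(get_state()['clock'])
for d in silhouettes('scene','cookie'): print(round(d['score'],2),d['centre'],px2w(g,d['centre'],.015))
o=[cv2.resize(x['img'][130:235,150:300,::-1],(400,280),interpolation=cv2.INTER_CUBIC) for x in (f,g)]
cv2.imwrite('pics/s6.png',np.hstack(o))
E
```

```text
26.93 [ 0.4415 -0.1727  0.0967] [ 0.93 -0.37 -2.41] [-0.18 -0.42 -0.01] 0.225
26.975
0.78 [333.6, 335.4] [0.75535154 0.3390756  0.015     ]
0.66 [469.3, 262.8] [0.38677682 0.53143669 0.015     ]
0.6 [219.9, 174.2] [ 0.50828869 -0.20729729  0.015     ]
0.38 [343.5, 253.9] [0.54657959 0.24718145 0.015     ]
```

View pics/s6.png

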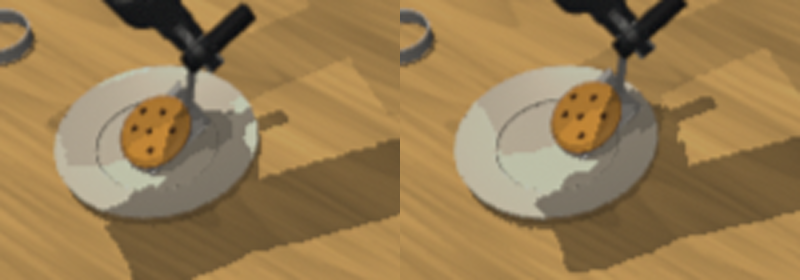

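Going by the right panel, the cookie followed the blade back to (587,118), so it isn't sliding yet. The wrist still carries its weight, so the blade is probably higher or flatter than I assumed. I'll go forward again and probe downward for the plate floor.

```bash
cat >> h.py <<'E'
def ck(tag=''):
    g=snap('scene')
    for d in silhouettes('scene','cookie'):
        w=px2w(g,d['centre'],.019)
        if np.linalg.norm(w-C)<.2:
            c=max(cv2.findContours(d['mask'].astype(np.uint8),0,1)[0],key=len)
            e=cv2.fitEllipse(c); q=w-C; print(tag,'cookie',round(d['score'],2),np.round(d['centre']),'along',round(q@V,3),'lat',round(q@np.array([-V[1],V[0],0]),3),'ell',np.round(e[1],1),round(e[2]))
    return g
E
python3 - <<'E'
from h import *
go(.03,.008,25,.04); ck('fwd'); sleep(.2); st()
p,r=pose(C+.03*V+[0,0,-.012],YP,np.radians(25))
print(move_l(p,velocity=.012,until_force=2.5)); st()
print('Fz',(np.array(get_state()['position'])-pose(np.zeros(3),YP,np.radians(25))[0])[2]); ck('down')
g=snap('wrist','pics/wd.png')
E
```

```text
fwd cookie 0.96 [209. 178.] along -0.007 lat -0.009 ell [24.8 30.6] 47
28.48 [ 0.4783 -0.1874  0.0978] [ 0.58  0.61 -2.02] [-0.17 -0.45 -0.01] 0.219
True
29.03 [ 0.4779 -0.1872  0.0948] [-0.39  0.33  3.83] [-0.13 -0.43  0.01] 0.219
Fz 0.005113908492383176
down cookie 0.82 [209. 178.] along -0.005 lat -0.01 ell [23.8 29. ] 45
```

View pics/wd.png

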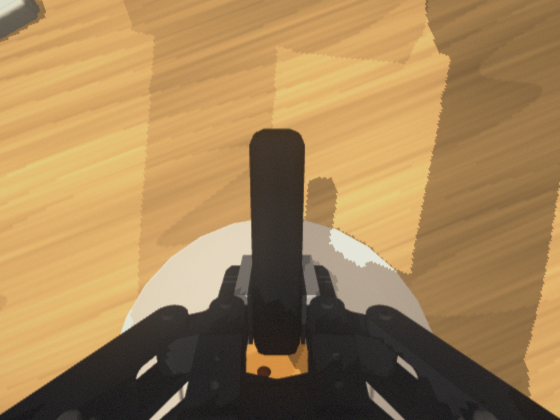

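Only the gripper, the handle and a sliver of cookie (278,360) show; the probe found the floor at the expected height, so the geometry is right. I'll tilt more and track the cookie numerically.

```bash
python3 - <<'E'
from h import *
for d in (28,31,34):
    go(.03,.0075,d,.03); st(); ck(d)
E
```

```text
29.68 [ 0.4826 -0.189   0.1019] [-0.03  0.25 -2.42] [-0.22 -0.52  0.03] 0.215
28 cookie 0.97 [208. 180.] along 0.002 lat -0.004 ell [23.8 29.8] 36
30.17 [ 0.4876 -0.1911  0.1075] [-0.17  1.19 -2.13] [-0.21 -0.57 -0.03] 0.221
30.66 [ 0.4926 -0.1931  0.1125] [ 0.31  0.15 -1.85] [-0.32 -0.58 -0.01] 0.22
34 cookie 0.8 [206. 179.] along 0.003 lat -0.011 ell [22.1 29.3] 26
```

```bash
cat >> h.py <<'E'
def cs(a,z,deg):
    g=snap('scene'); F=C+a*V+[0,0,z]; M=R.from_euler('z',YP)*R.from_euler('y',np.radians(deg))
    for d in silhouettes('scene','cookie'):
        if np.linalg.norm(px2w(g,d['centre'],.019)-C)<.2:
            e=[np.linalg.norm(w2px(g,F+M.apply([-s,0,.009]))-d['centre']) for s in np.arange(-.06,.08,.001)]
            i=int(np.argmin(e)); print('a',a,'deg',deg,'px',np.round(d['centre'],1),'s',round(-.06+.001*i,3),'err',round(e[i],1),'area',d['mask'].sum())
E
python3 - <<'E'
from h import *
cs(.03,.0075,34); cs(.03,.0075,34)
for a in (.02,.01): go(a,.0075,34,.03); st(); cs(a,.0075,34)
E
```

```text
a 0.03 deg 34 px [208.7 179.8] s 0.036 err 3.1 area 542
a 0.03 deg 34 px [204.9 180.6] s 0.026 err 0.8 area 532
31.44 [ 0.4831 -0.1893  0.113 ] [ 0.07 -0.14 -1.92] [-0.21 -0.57 -0.  ] 0.22
a 0.02 deg 34 px [205.2 179.4] s 0.02 err 1.1 area 519
32.02 [ 0.4739 -0.1856  0.113 ] [-0.88 -0.71 -1.66] [-0.25 -0.55 -0.05] 0.222
a 0.01 deg 34 px [207.4 181.5] s 0.011 err 0.8 area 573
```

It is sliding off now: the cookie holds its place while the blade retracts. I'll continue.

```bash
python3 - <<'E'
from h import *
for a in (0,-.01,-.02,-.03): go(a,.0075,34,.03); cs(a,.0075,34); 
st(); ck()
E
```

```text
a 0 deg 34 px [206.8 179.4] s 0.005 err 2.3 area 588
a -0.01 deg 34 px [207.2 180.3] s -0.005 err 2.7 area 545
a -0.02 deg 34 px [204.9 180.6] s -0.02 err 5.4 area 552
a -0.03 deg 34 px [209.5 184. ] s -0.028 err 0.9 area 579
34.46 [ 0.4369 -0.1708  0.1129] [ 0.7   0.95 -1.42] [-0.23 -0.57  0.  ] 0.22
 cookie 0.78 [207. 185.] along 0.011 lat 0.013 ell [22.9 30.3] 80
```

```bash
python3 - <<'E'
from h import *
go(-.06,.008,34,.03); ck(); go(-.09,.05,30,.06); 
for i in range(4): g=ck('off')
st()
f=snap('top')
for d in silhouettes('top','cookie'):
    w=px2w(f,d['centre'],.012)
    if np.linalg.norm(w-C)<.2: print('top',w-C,d['mask'].sum())
for cam,fr in (('top',f),('scene',snap('scene'))):
    for d in tip_of(cam,'plate'): print(cam,'plate',px2w(fr,d['centre'],0),d['score'])
    for d in tip_of(cam,'cookie'):
        w=px2w(fr,d['centre'],.005)
        if np.linalg.norm(w-C)<.2: print(cam,'cookie origin',w,d['score'])
E
```

```text
cookie 0.76 [209. 186.] along 0.011 lat 0.02 ell [21.1 29.5] 77
off cookie 0.85 [208. 186.] along 0.011 lat 0.019 ell [22.  27.2] 77
off cookie 0.56 [209. 184.] along 0.006 lat 0.014 ell [22.1 29.5] 81
off cookie 0.74 [209. 183.] along 0.005 lat 0.009 ell [22.8 29.8] 80
off cookie 0.88 [206. 184.] along 0.014 lat 0.007 ell [22.3 30.1] 78
37.22 [ 0.3746 -0.1459  0.1485] [ 0.74  0.05 -1.77] [-0.2  -0.53  0.01] 0.216
top [0.01302925 0.02183222 0.012     ] 170
top plate [ 0.55252992 -0.21833791  0.        ] 0.85
top cookie origin [ 0.55607268 -0.21904959  0.005     ] 0.66
scene plate [ 0.55820616 -0.22638144  0.        ] 0.97
scene cookie origin [ 0.55012012 -0.22318653  0.005     ] 0.62
```

```bash
python3 - <<'E'
from h import *
go(-.09,.12,0,.12)
y=np.radians(10); u=np.array([np.cos(y),np.sin(y),0]); B=np.array([.549,.005,0])
def at(z,v,**k): p,r=pose(B+.045*u+[0,0,z],y,0); return move_l(p,velocity=v,rot=r,**k)
at(.10,.15); at(.015,.1); print(at(-.003,.015,until_force=3)); st()
sleep(.2); let_go(); st()
p=np.array(get_state()['position']); move_l(p+[0,0,.1],velocity=.12); movep(p+[-.08,.0,.2],rot(y)); st()
f=snap('wrist','pics/we.png')
for d in tip_of('wrist','spatula'): print('spat',px2w(f,d['centre'],0),d['score'])
m=silhouettes('wrist','spatula')[0]['mask']; g=cv2.cvtColor(f['img'],cv2.COLOR_RGB2GRAY)
for nm,mm,z in [('blade',m&(g>110),.002),('handle',m&(g<60),.066)]:
    mm=cv2.morphologyEx(mm.astype(np.uint8),cv2.MORPH_OPEN,np.ones((9,9)))
    c=max(cv2.findContours(mm,0,1)[0],key=cv2.contourArea)[:,0]; print(nm,cv2.minAreaRect(np.array([px2w(f,q,z)[:2] for q in c],np.float32)))
def fit(n,z):
    for d in silhouettes('wrist',n):
        c=max(cv2.findContours(d['mask'].astype(np.uint8),0,1)[0],key=len)[:,0]
        P=np.array([px2w(f,q,z)[:2] for q in c],np.float32); print(n,round(d['score'],2),cv2.fitEllipse(P),c[:,0].min(),c[:,1].max())
fit('cookie',.012); fit('plate',.018)
st()
E
```

```text
True
41.44 [ 0.4602 -0.0106  0.0363] [-0.82  0.34  4.21] [-0.02 -0.03 -0.01] 0.215
42.3 [ 0.4591 -0.0105  0.0356] [-0.32 -0.02  0.57] [-0.03 -0.04 -0.03] 1.002
43.86 [ 0.3797 -0.0106  0.2351] [-0.32  0.55  0.56] [-0.01 -0.02  0.02] 1.003
spat [0.54739033 0.00468862 0.        ] 0.92
blade ((0.5480632185935974, 0.004617493599653244), (0.08974993228912354, 0.07563215494155884), 9.779443740844727)
handle ((0.4350627064704895, -0.014716541394591331), (0.0942804142832756, 0.01764685846865177), 9.718156814575195)
cookie 0.87 ((0.5530245304107666, -0.21825926005840302), (0.08861243724822998, 0.08966562896966934), 40.92292785644531) 54 310
plate 0.77 ((0.53436279296875, -0.23227418959140778), (0.17164555191993713, 0.2297777235507965), 45.13091278076172) 0 340
44.11 [ 0.379  -0.0104  0.2343] [ 0.65 -0.3   0.52] [-0.    0.02 -0.05] 1.0
```

The cookie fits an 89 × 90 mm circle at flat height, 3 mm from the plate's centre. The spatula stands flat and has been released.

```bash
python3 -c "
from cell import *
print(sign_off())"
```

```text
the job is handed in; nothing more can be done
None
```

I handed the job in at about 44 s of the 67 s allowed: the big cookie lies flat in the middle of the plate, right way up since it never flipped, and the spatula stands flat on the table, released and clear of the plate.

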